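Put the loose hardware away in its tubs

TASK

Clear up the loose hardware on the bench: put both hex nuts into the wide red tub and the round steel bush into the narrow red tub, then close each tub with its own black lid, seated flat on the rim, both tubs left standing upright. Leave the flat washer, the hammer and the brush lying where they are.

Things in the scene. Friction and masses are not known exactly. Their poses are not given: they have to be found in the camera images.
- wide_tub: The wider of two open, round red plastic tubs standing upright on the bench, loose, about 300 g: outside diameter 90 mm, inside 84 mm, wall 3 mm, 66 mm tall, floor 5 mm thick. Origin: centre of its underside; z up along its axis, mouth at z = 66 mm.
- narrow_tub: The narrower of the two open red tubs, upright and loose, about 200 g: outside diameter 62 mm, inside 56 mm, wall 3 mm, 66 mm tall, floor 5 mm thick. Origin: centre of its underside; z up, mouth at z = 66 mm.
- wide_lid: The larger black lid, loose, about 70 g, right way up: plug 68 mm in diameter (z = 0 to 5 mm), disc 100 mm in diameter (z = 5 to 11 mm), upright bare-metal knob in the middle 20 mm in diameter (z = 11 to 33 mm). The plug enters the wide tub with 8 mm to spare all round and the disc rests on the rim, the lid's origin then 61 mm above the tub's. Origin: centre of the plug's underside; z up.
- narrow_lid: The smaller black lid, loose, about 40 g, right way up: plug 40 mm in diameter (z = 0 to 5 mm), disc 72 mm in diameter (z = 5 to 11 mm), upright bare-metal knob in the middle 20 mm in diameter (z = 11 to 33 mm). The plug enters the narrow tub with 8 mm to spare all round and the disc rests on the rim, the lid's origin then 61 mm above the tub's. Origin: centre of the plug's underside; z up.
- nut_a: One of two alike dark steel hex nuts, loose, 75 g, lying flat: 32 mm across flats, 37 mm across corners, 18 mm thick, hole 18 mm. Origin: centre of its underside when flat; z up, x and every 60 degrees from it point square at a flat.
- nut_b: The other dark steel hex nut, same size, mass and axes as nut_a.
- bush: Round dark steel bush (short tube), loose, about 110 g, standing on end: outside diameter 30 mm, bore 12 mm, 38 mm tall. Origin: centre of its underside; z up along its axis.
- washer: Flat round dark steel washer lying on the bench, 44 mm in diameter, hole 23 mm, 4 mm thick. Not part of the job; stays where it is. z up. Origin: centre of its underside.
- hammer: Hammer with a wooden handle lying on the bench at the left (+y), to be left alone. Origin: beneath the tool, which lies along its x axis, handle to -x.
- brush: Brush with a wooden handle lying on the bench at the right (-y), to be left alone. Origin: beneath the tool, which lies along its x axis, handle to -x.
Mind the look-alikes: they are no part of the job. What is shaped like the wide_lid but purple is not meant.

How it is judged:
By the outcome, as a careful person would: the job done as asked, in the order asked, and still so for the second after the job is handed in, with the robot touching nothing.
It also fails if it takes over 115 s, if anything falls off the work surface, if the arm or the gripper's body presses on something with over 40 N, if the wrist force passes 120 N, or if a joint passes its speed limit or range.

ROBOT

A 6-joint arm with a two-finger parallel gripper is mounted at the origin on the work surface. World frame = base frame: x ahead of the robot, y to its left, z up, the work surface at z = 0. Lengths are in mm, angles in degrees, forces in N, time in s.
With the tool pointing down it reaches from about 200 to 875 mm from the base axis. Payload 3.4 kg.
Tool frame: the origin (TCP) lies at the very end of the fingers, on their centre line; the grasp point (between the pads) lies 19 mm behind it; z points along the fingers, y is the line along which they close (so a half turn about z gives the same grasp; the last joint's range is limited). The gripper opens to 94 mm and grips with 3 to 60 N. Pads are 16 mm wide; open, the fingers measure 119 mm over their backs; the gripper's body (75 mm by 177 mm) begins 78 mm behind the grasp point.
Start: joints at [68.182, 15.808, 86.224, -0, 77.962, -6.933], TCP at [147.727, 555.736, 205.493] pointing down, gripper open.
Joint ranges: [-165.64, 165.64], [-43.16, 119.46], [12.63, 154.43], [-67.54, 247.53], [6.08, 155.33], [-154.97, 154.97]. Speed limits (degrees/s): [147.25, 147.25, 180, 180, 180, 180].

INTERFACE

Orientations are given as [roll, pitch, yaw] about the fixed x, y, z axes, in that order (R = Rz(yaw) Ry(pitch) Rx(roll)).
In Python, from plant import get_obs, read_camera, job_done gives the robot as it stands.
- The arm moves only by the shell command python3 -m inch 'ROWS'. ROWS is a JSON object of lists of equal length, an entry for each row: "delta_pos": the shift along the tool's x, y, z in m, a list of three; "turn": the turn, a rotation vector about the tool's x, y, z in rad, a list of three; "fingers": the closure, from -1 (fully open) to 1 (shut). In form: {"delta_pos": [[tx, ty, tz], ...], "turn": [[rx, ry, rz], ...], "fingers": [fingers, ...]}. A call has 1 to 12 rows; each row is the pose to reach, as a shift and turn from the pose commanded when the call began, along the tool's axes at that moment; what a row does not reach only later rows make up. A row lasts 1/10 s, in which the tool goes at most 50 mm and 8.59 degrees, less where a joint would pass 70% of its speed; a pose out of reach is approached as far as the arm can. A call with a gripper value outside its range is refused whole. The fingers move at their own pace and stop on an object; the grip force is fixed at half the most. Time passes only in rows, so rows that repeat a pose let the fingers close. It gives the time, the measured TCP pose, the force, the opening and the grip force at its end, in the units of the state.
- get_obs(): the state, without advancing time (a new reading comes with each control period).
- read_camera(name): name is "side" or "top"; returns a dict with "frame" (420x560x3 uint8, red, green, blue), "fx", "fy", "cx", "cy" (pixels), "extrinsics" (4x4, takes a point from world to camera coordinates). Camera axes: x right, y up, looking along -z (the intrinsics and any distortion apply to the point x, -y, -z); pixel columns grow to the right and rows downward; lengths in mm; the calibration is good to about 2 mm. A picture is of the moment at which its call begins. There is no depth.
- job_done(): hands the job in; it is judged then, once.
The state is a dict: "clock": time; "joint_positions": joint angles; "dq": joint speeds; "effort": joint torques, N m; "position": TCP position; "ee_rot": TCP orientation; "ft_force": force on the tool from outside, world axes, zero at the start; "torque": the same for the moment, N m; "finger_gap": finger opening in mm; "gripper_force": force on a finger pad.
Only numpy, scipy, OpenCV 4.12 (cv2) and the standard library are available. Lean on these libraries where they do the work, as an engineer would, in place of code of your own. Each camera call takes 0.05 s, during which the arm holds its last target. There are 200 camera calls.

## Working session

There is one attempt and no reset: what is moved stays moved. The work goes in short steps, Python scripts to look and compute and a shell command to move; the robot and the scene stay as the last step left them, time stands still between calls to the robot, and variables do not carry over. Pictures are saved under pics/ and viewed, at most 14 in all, crops included, and the job is handed in when it is done.

```bash
ls; mkdir -p pics
cat > h.py <<'E'
import numpy as np, cv2
from plant import get_obs, read_camera
def snap(name,fn):
    c=read_camera(name); cv2.imwrite('pics/'+fn+'.png',cv2.cvtColor(c['frame'],cv2.COLOR_RGB2BGR)); 
    np.savez('cal_'+name+'.npz',**{k:c[k] for k in('fx','fy','cx','cy','extrinsics')},extra=str([k for k in c]))
    return c
def pix2w(c,u,v,z):
    E=np.array(c['extrinsics']);R=E[:3,:3];t=E[:3,3]
    d=R.T@np.array([(u-c['cx'])/c['fx'],-(v-c['cy'])/c['fy'],-1]); o=-R.T@t
    return o+d*(z-o[2])/d[2]
def w2pix(c,p):
    E=np.array(c['extrinsics']);q=E[:3,:3]@np.array(p)+E[:3,3]
    return c['cx']+c['fx']*q[0]/-q[2], c['cy']-c['fy']*q[1]/-q[2]
E
python3 - <<'E'
from h import *
for n in('top','side'):
    c=snap(n,n+'0');print(c.keys(),c['fx'],c['cx'],c['cy'],np.round(c['extrinsics'],3).tolist())
print(get_obs())
E
```

```text
pics
dict_keys(['frame', 'fx', 'fy', 'cx', 'cy', 'extrinsics']) 445.9820816508643 276.46705156554304 206.38259826215614 [[0.02, -1.0, -0.008, -5.164], [0.996, 0.019, 0.085, -601.175], [-0.085, -0.01, 0.996, -1179.339], [0.0, 0.0, 0.0, 1.0]]
dict_keys(['frame', 'fx', 'fy', 'cx', 'cy', 'extrinsics']) 405.6391045754502 280.30045317429585 208.34248702711676 [[0.777, -0.629, -0.013, -475.201], [0.394, 0.47, 0.79, -262.97], [-0.491, -0.619, 0.613, -724.234], [0.0, 0.0, 0.0, 1.0]]
{'clock': 0.1, 'joint_positions': array([ 6.81818267e+01,  1.58435770e+01,  8.62852097e+01, -1.16508644e-03,
        7.79618315e+01, -6.93547512e+00]), 'dq': array([-0.15212851, -0.12220217, -0.12821952,  0.05500772,  0.01241825,
       -0.06536593]), 'effort': array([ 1.69295159e-03, -4.05458057e+01, -2.37777811e+01,  7.06025376e-02,
        3.01102933e-02, -6.79987284e-05]), 'position': array([147.54038453, 555.24597888, 204.71460776]), 'ee_rot': array([-1.79909907e+02, -9.81152243e-03,  1.65117538e+02]), 'ft_force': array([-0.9528622 , -0.5243304 , -0.53263065]), 'torque': array([-0.01794856, -0.01030133, -0.04222182]), 'gripper_force': 0.0, 'finger_gap': 94.20397734367756}
```

View pics/top0.png

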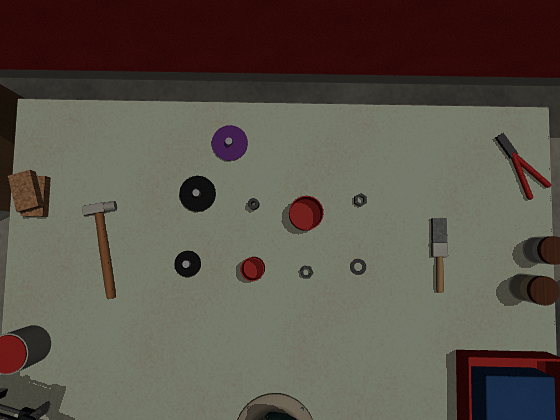

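View pics/side0.png

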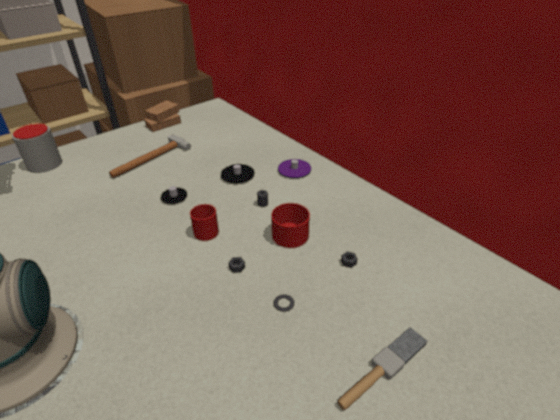

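The top picture shows these pixel positions: wide lid ~(197,193), narrow lid ~(187,264), bush (253,204), wide tub (306,213), narrow tub (253,268), nuts (360,200) and (306,272), washer (358,267). The purple look-alike is at (229,143). The side view agrees. Next I'll enlarge the top picture.

Run:
```python
import cv2
i=cv2.imread('pics/top0.png')[160:300,165:265];j=cv2.imread('pics/top0.png')[180:290,230:390]
cv2.imwrite('pics/c1.png',cv2.resize(cv2.convertScaleAbs(i,alpha=1.6),None,fx=4,fy=4,interpolation=2))
cv2.imwrite('pics/c2.png',cv2.resize(cv2.convertScaleAbs(j,alpha=1.6),None,fx=5,fy=5,interpolation=2))
```

```text
(no output)
```

View pics/c1.png

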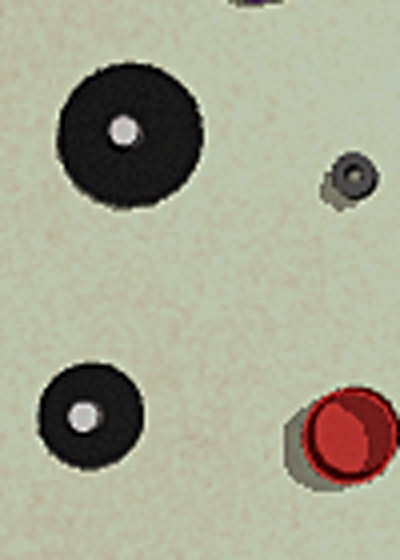

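View pics/c2.png

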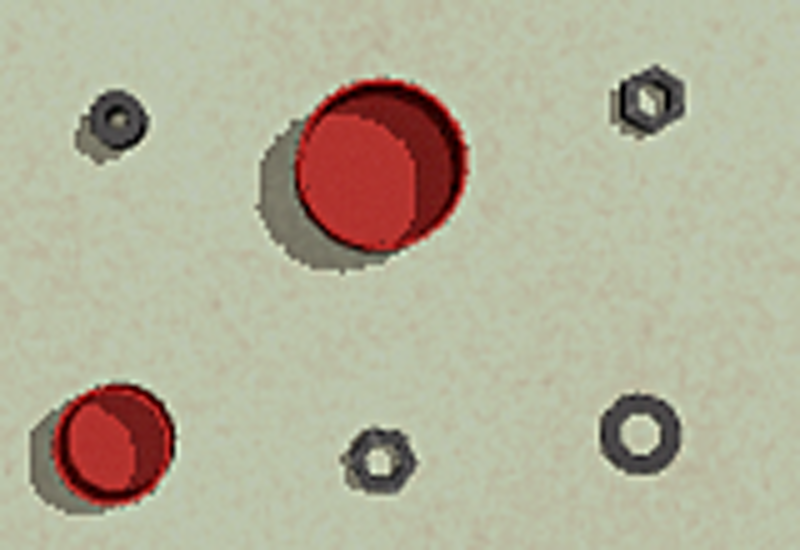

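The enlarged crops give centres in the full picture: wide lid disc (197.6,194), knob (196,192.5); narrow lid disc (187.8,264), knob (186,264.2); bush top (253.8,204); wide tub mouth (306.4,213); narrow tub mouth (253.2,268.8); nuts (360.8,200.2), with corners at top and bottom, and (306.4,272.2), with corners left and right.

```bash
cat >> h.py <<'E'
def cal(n): return {k:np.load('cal_%s.npz'%n)[k] for k in('fx','fy','cx','cy','extrinsics')}
E
python3 - <<'E'
from h import *
c=cal('top')
for n,u,v,z in[('wlid',197.6,194,11),('wknob',196,192.5,33),('nlid',187.8,264,11),('nknob',186,264.2,33),('bush',253.8,204,38),('wtub',306.4,213,66),('ntub',253.2,268.8,66),('nutA',360.8,200.2,18),('nutB',306.4,272.2,18),('washer',358,267,4)]:
    print(n,np.round(pix2w(c,u,v,z),1))
g=cv2.cvtColor(cv2.imread('pics/top0.png'),cv2.COLOR_BGR2GRAY)
for n,u,v in[('A',360.8,200.2),('B',306.4,272.2)]:
    best=[]
    for a in range(0,60,3):
      for dx in np.arange(-4,5,1.):
        for dy in np.arange(-4,5,1.):
          o=pix2w(c,u,v,18)[:2]+[dx,dy]
          t=np.radians(a+30+60*np.arange(6)); P=[w2pix(c,[o[0]+18.5*np.cos(k),o[1]+18.5*np.sin(k),18]) for k in t]
          m=np.zeros(g.shape,np.uint8); cv2.fillPoly(m,[np.round(np.array(P)*16).astype(int)],1,shift=4)
          cc=w2pix(c,[*o,18]);cv2.circle(m,(int(cc[0]*16),int(cc[1]*16)),int(16*9*.38),0,-1,shift=4)
          r=np.s_[int(v)-12:int(v)+13,int(u)-12:int(u)+13]
          best.append((np.abs((g[r]<75).astype(int)-m[r]).sum(),a,dx,dy,*np.round(o,1)))
    print(n,sorted(best)[:6])
E
```

```text
wlid [632.4 223.7  11. ]
wknob [634. 224.  33.]
nlid [441.2 243.6  11. ]
nknob [441.7 243.9  33. ]
bush [605.4  67.1  38. ]
wtub [581.9 -72.3  66. ]
ntub [435.   62.9  66. ]
nutA [ 623.  -222.3   18. ]
nutB [426.1 -77.3  18. ]
washer [ 442.1 -217.9    4. ]
A [(np.int64(49), 27, np.float64(2.0), np.float64(3.0), np.float64(625.0), np.float64(-219.3)), (np.int64(49), 36, np.float64(2.0), np.float64(3.0), np.float64(625.0), np.float64(-219.3)), (np.int64(50), 30, np.float64(1.0), np.float64(2.0), np.float64(624.0), np.float64(-220.3)), (np.int64(50), 39, np.float64(2.0), np.float64(4.0), np.float64(625.0), np.float64(-218.3)), (np.int64(51), 30, np.float64(1.0), np.float64(3.0), np.float64(624.0), np.float64(-219.3)), (np.int64(51), 30, np.float64(2.0), np.float64(2.0), np.float64(625.0), np.float64(-220.3))]
B [(np.int64(31), 54, np.float64(1.0), np.float64(3.0), np.float64(427.1), np.float64(-74.3)), (np.int64(33), 48, np.float64(1.0), np.float64(4.0), np.float64(427.1), np.float64(-73.3)), (np.int64(33), 57, np.float64(1.0), np.float64(3.0), np.float64(427.1), np.float64(-74.3)), (np.int64(34), 42, np.float64(1.0), np.float64(3.0), np.float64(427.1), np.float64(-74.3)), (np.int64(34), 57, np.float64(0.0), np.float64(3.0), np.float64(426.1), np.float64(-74.3)), (np.int64(35), 0, np.float64(1.0), np.float64(3.0), np.float64(427.1), np.float64(-74.3))]
```

```bash
cat >> h.py <<'E'
from scipy.spatial.transform import Rotation as Ro
def to(x,y,z,yaw):
    o=get_obs(); R=Ro.from_euler('xyz',o['ee_rot'],degrees=True); T=Ro.from_euler('xyz',[180,0,yaw],degrees=True)
    print('t',round(o['clock'],1),'d',np.round(R.inv().apply(np.array([x,y,z])-o['position'])/1000,4),'turn',np.round((R.inv()*T).as_rotvec(),3))
E
cat > to.py <<'E'
import sys; from h import to
to(*map(float,sys.argv[1:]))
E
python3 to.py 427 -75.5 120 145
```

```text
t 0.1 d [-0.4321 -0.5377  0.0855] turn [-0.002  0.     0.351]
```

```bash
python3 -m inch '{"delta_pos":[[-0.02,-0.025,0],[-0.06,-0.07,0],[-0.36,-0.448,0.06],[-0.36,-0.448,0.06],[-0.36,-0.448,0.06],[-0.36,-0.448,0.06],[-0.36,-0.448,0.06],[-0.36,-0.448,0.06],[-0.36,-0.448,0.06],[-0.36,-0.448,0.06],[-0.36,-0.448,0.06],[-0.36,-0.448,0.06]],"turn":[[0,0,0.05],[0,0,0.1],[0,0,0.2],[0,0,0.351],[0,0,0.351],[0,0,0.351],[0,0,0.351],[0,0,0.351],[0,0,0.351],[0,0,0.351],[0,0,0.351],[0,0,0.351]],"fingers":[-0.3,-0.3,-0.3,-0.3,-0.3,-0.3,-0.3,-0.3,-0.3,-0.3,-0.3,-0.3]}'; python3 to.py 427 -75.5 100 145
```

```text
clock: 1.3
position: [380.8, 28.1, 145.2]
ee_rot: [180.0, 0.0, 145.0]
ft_force: [0.6, 0.3, 0.2]
finger_gap: 61.1
gripper_force: 0.0
t 1.3 d [-0.0973 -0.0583  0.0452] turn [ 0.     0.    -0.001]
```

```bash
python3 -m inch '{"delta_pos":[[-0.048,-0.029,0.022],[-0.0973,-0.0583,0.0452],[-0.0973,-0.0583,0.0452],[-0.0973,-0.0583,0.0452],[-0.0973,-0.0583,0.0452]],"turn":[[0,0,0],[0,0,0],[0,0,0],[0,0,0],[0,0,0]],"fingers":[-0.3,-0.3,-0.3,-0.3,-0.3]}'
python3 - <<'E'
from h import *
c=read_camera('side');f=c['frame'];print(get_obs()['position'])
u,v=map(int,w2pix(c,[427,-75,20]));print(u,v,w2pix(c,[427,-75,18]))
i=cv2.cvtColor(f,cv2.COLOR_RGB2BGR)[v-50:v+40,u-60:u+60];cv2.imwrite('pics/n1.png',cv2.resize(cv2.convertScaleAbs(i,alpha=1.5),None,fx=6,fy=6,interpolation=2))
E
```

```text
clock: 1.8
position: [426.1, -73.0, 99.8]
ee_rot: [180.0, -0.1, 144.9]
ft_force: [-0.5, 1.0, -0.2]
finger_gap: 61.1
gripper_force: 0.0
[426.10059144 -72.44741067 100.21639438]
235 261 (np.float64(235.6400956467161), np.float64(261.8478697080822))
```

View pics/n1.png

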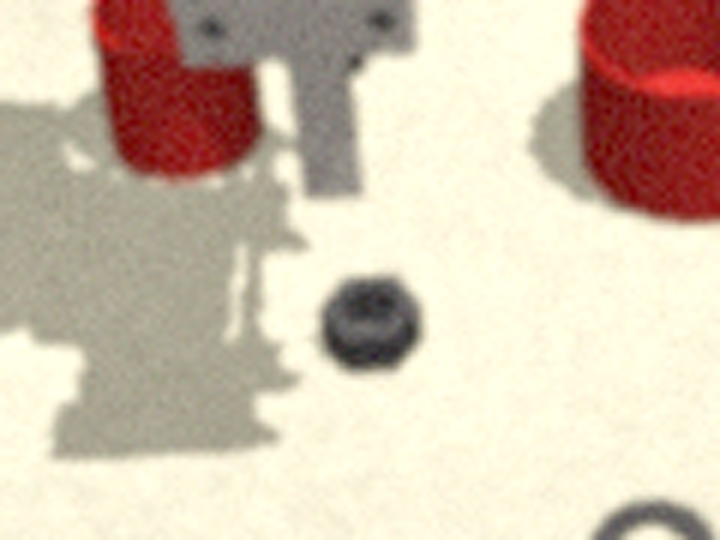

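The crop shows nut B with its top face centred at crop (372,300), which is full (237,261). The front finger is straight above and behind it.

```bash
python3 - <<'E'
from h import *
c=read_camera('side');print(pix2w(c,237,261,18),pix2w(c,236.8,264.2,9))
E
python3 to.py 427 -76 3 145
```

```text
[430.70706106 -74.75767513  18.        ] [429.36940362 -74.69345226   9.        ]
t 1.9 d [-0.0029 -0.0027  0.0975] turn [ 0.    -0.001  0.001]
```

```bash
python3 -m inch '{"delta_pos":[[-0.0035,-0.001,0.04],[-0.0035,-0.001,0.075],[-0.0035,-0.001,0.092],[-0.0035,-0.001,0.0972],[-0.0035,-0.001,0.0972],[-0.0035,-0.001,0.0972],[-0.0035,-0.001,0.0972],[-0.0035,-0.001,0.0972],[-0.0035,-0.001,0.0972],[-0.0035,-0.001,0.0972]],"turn":[[0,0,0],[0,0,0],[0,0,0],[0,0,0],[0,0,0],[0,0,0],[0,0,0],[0,0,0],[0,0,0],[0,0,0]],"fingers":[-0.3,-0.3,-0.3,-0.3,-0.3,1,1,1,1,1]}'; python3 to.py 570 -72.3 120 180
```

```text
clock: 2.9
position: [429.6, -76.3, 3.6]
ee_rot: [180.0, 0.1, 145.0]
ft_force: [-1.2, -0.0, 4.5]
finger_gap: 31.7
gripper_force: 29.9
t 2.9 d [-0.1129  0.0838 -0.1162] turn [ 0.     0.001 -0.611]
```

```bash
python3 -m inch '{"delta_pos":[[0,0,-0.03],[0,0,-0.07],[0,0,-0.116],[-0.03,0.02,-0.116],[-0.06,0.04,-0.116],[-0.09,0.06,-0.116],[-0.113,0.084,-0.116],[-0.113,0.084,-0.116],[-0.113,0.084,-0.116],[-0.113,0.084,-0.116]],"turn":[[0,0,0],[0,0,0],[0,0,-0.1],[0,0,-0.2],[0,0,-0.35],[0,0,-0.5],[0,0,-0.611],[0,0,-0.611],[0,0,-0.611],[0,0,-0.611]],"fingers":[1,1,1,1,1,1,1,1,1,1]}'; python3 to.py 572 -72.3 28 180
python3 - <<'E'
from h import *
c=snap('side','s2');i=cv2.imread('pics/s2.png')[120:300,200:400];cv2.imwrite('pics/s2c.png',cv2.resize(cv2.convertScaleAbs(i,alpha=1.5),None,fx=4,fy=3.3,interpolation=2))
E
```

```text
clock: 3.9
position: [568.3, -71.9, 118.5]
ee_rot: [180.0, -0.1, 180.0]
ft_force: [-0.6, 1.0, -0.0]
finger_gap: 31.8
gripper_force: 29.9
t 3.9 d [-0.0039 -0.0004  0.0905] turn [ 0.    -0.002 -0.001]
```

View pics/s2c.png

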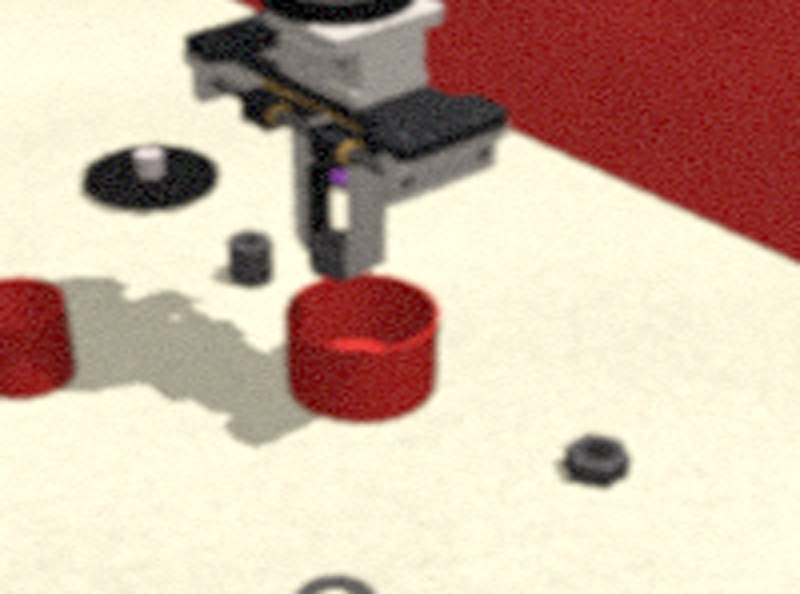

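The gripper holds the nut just above the tub's far half. In full side pixels the tub rim centre is (290.7,214.5), the nut A top is (349.2,254.8) and the bush top is about (262.7,192.6).

```bash
python3 - <<'E'
from h import *
c=cal('side');print(pix2w(c,290.7,214.5,66),pix2w(c,349.2,254.8,18),pix2w(c,262.7,192.6,38))
E
python3 -m inch '{"delta_pos":[[-0.003,0,0.03],[-0.004,0,0.06],[-0.004,0,0.08],[-0.004,0,0.09],[-0.004,0,0.09],[-0.004,0,0.09],[-0.004,0,0.09],[-0.004,0,0.09],[-0.004,0,0.09],[-0.004,0,0.06],[-0.004,0,0.02],[-0.004,0,-0.01]],"turn":[[0,0,0],[0,0,0],[0,0,0],[0,0,0],[0,0,0],[0,0,0],[0,0,0],[0,0,0],[0,0,0],[0,0,0],[0,0,0],[0,0,0]],"fingers":[1,1,1,1,1,0.14,0.14,0.14,0.14,0.14,0.14,0.14]}'; python3 to.py 624.5 -220.5 100 180
```

```text
[584.89636234 -72.1268162   66.        ] [ 630.75077077 -216.59476851   18.        ] [610.3844674   69.58699913  38.        ]
clock: 5.15
position: [574.5, -72.2, 131.3]
ee_rot: [-180.0, 0.1, -180.0]
ft_force: [0.7, -0.7, 0.0]
finger_gap: 41.0
gripper_force: 0.0
t 5.2 d [-0.0499 -0.1483  0.0315] turn [-0.     0.002  0.   ]
```

```bash
python3 -m inch '{"delta_pos":[[-0.015,-0.04,0],[-0.035,-0.09,0],[-0.049,-0.14,0.02],[-0.0524,-0.1468,0.03],[-0.0524,-0.1468,0.03],[-0.0524,-0.1468,0.07],[-0.0524,-0.1468,0.105],[-0.0524,-0.1468,0.12],[-0.0524,-0.1468,0.127],[-0.0524,-0.1468,0.1275],[-0.0524,-0.1468,0.1275],[-0.0524,-0.1468,0.1275]],"turn":[[0,0,0],[0,0,0],[0,0,0],[0,0,0],[0,0,0],[0,0,0],[0,0,0],[0,0,0],[0,0,0],[0,0,0],[0,0,0],[0,0,0]],"fingers":[-0.3,-0.3,-0.3,-0.3,-0.3,-0.3,-0.3,-0.3,-0.3,-0.3,-0.3,-0.3]}' && python3 -m inch '{"delta_pos":[[0,0,0],[0,0,0],[0,0,0],[0,0,0],[0,0,0]],"turn":[[0,0,0],[0,0,0],[0,0,0],[0,0,0],[0,0,0]],"fingers":[1,1,1,1,1]}';python3 to.py 594 -72.2 130 180
```

```text
clock: 6.35
position: [627.3, -218.9, 3.1]
ee_rot: [-179.9, 0.1, -180.0]
ft_force: [0.5, 0.4, 0.1]
finger_gap: 61.2
gripper_force: 0.0
clock: 6.85
position: [626.4, -219.1, 1.7]
ee_rot: [-180.0, 0.0, -180.0]
ft_force: [-0.6, -0.6, 1.5]
finger_gap: 31.8
gripper_force: 30.0
t 6.8 d [ 0.0323  0.1469 -0.1284] turn [-0.  0.  0.]
```

```bash
python3 -m inch '{"delta_pos":[[0,0,-0.03],[0,0,-0.07],[0,0.02,-0.11],[0.01,0.06,-0.128],[0.02,0.1,-0.128],[0.03,0.13,-0.128],[0.0325,0.147,-0.128],[0.0325,0.147,-0.128],[0.0325,0.147,-0.128]],"turn":[[0,0,0],[0,0,0],[0,0,0],[0,0,0],[0,0,0],[0,0,0],[0,0,0],[0,0,0],[0,0,0]],"fingers":[1,1,1,1,1,1,1,1,1]}' && python3 -m inch '{"delta_pos":[[0,0,0.03],[0,0,0.06],[0,0,0.08],[0,0,0.085],[0,0,0.085],[0,0,0.085],[0,0,0.085],[0,0,0.085],[0,0,0.085],[0,0,0.06],[0,0,0.02],[0,0,-0.01]],"turn":[[0,0,0],[0,0,0],[0,0,0],[0,0,0],[0,0,0],[0,0,0],[0,0,0],[0,0,0],[0,0,0],[0,0,0],[0,0,0],[0,0,0]],"fingers":[1,1,1,1,1,0.14,0.14,0.14,0.14,0.14,0.14,0.14]}'; python3 to.py 607.5 68.3 110 180
```

```text
clock: 7.75
position: [594.5, -72.7, 129.4]
ee_rot: [-179.9, 0.0, -180.0]
ft_force: [1.1, 0.3, -0.6]
finger_gap: 31.7
gripper_force: 30.0
clock: 8.95
position: [594.2, -71.9, 141.7]
ee_rot: [-180.0, 0.1, -180.0]
ft_force: [0.6, -0.7, 0.5]
finger_gap: 40.1
gripper_force: 0.0
t 8.9 d [-0.0133  0.1402  0.0317] turn [-0.     0.002  0.   ]
```

Next the bush, gripped with the TCP at z≈17.

```bash
python3 -m inch '{"delta_pos":[[-0.005,0.04,0],[-0.01,0.09,0],[-0.0133,0.13,0.01],[-0.0133,0.14,0.03],[-0.0133,0.14,0.03],[-0.0133,0.14,0.06],[-0.0133,0.14,0.1],[-0.0133,0.14,0.12],[-0.0133,0.14,0.1247],[-0.0133,0.14,0.1247],[-0.0133,0.14,0.1247]],"turn":[[0,0,0],[0,0,0],[0,0,0],[0,0,0],[0,0,0],[0,0,0],[0,0,0],[0,0,0],[0,0,0],[0,0,0],[0,0,0]],"fingers":[-0.4,-0.4,-0.4,-0.4,-0.4,-0.4,-0.4,-0.4,-0.4,-0.4,-0.4]}' && python3 -m inch '{"delta_pos":[[0,0,0],[0,0,0],[0,0,0],[0,0,0],[0,0,0]],"turn":[[0,0,0],[0,0,0],[0,0,0],[0,0,0],[0,0,0]],"fingers":[1,1,1,1,1]}';python3 to.py 437 63.5 150 180
python3 - <<'E'
from h import *
c=snap('top','t3');i=cv2.imread('pics/t3.png')[160:300,220:360];cv2.imwrite('pics/t3c.png',cv2.resize(cv2.convertScaleAbs(i,alpha=1.6),None,fx=4,fy=4,interpolation=2))
E
```

```text
clock: 10.05
position: [608.5, 67.6, 16.5]
ee_rot: [-180.0, 0.2, 180.0]
ft_force: [0.3, -0.2, -0.1]
finger_gap: 65.9
gripper_force: 0.0
clock: 10.55
position: [607.1, 68.3, 15.1]
ee_rot: [180.0, 0.0, -180.0]
ft_force: [-1.2, 0.2, 0.3]
finger_gap: 29.5
gripper_force: 4.8
t 10.6 d [ 0.17   -0.0047 -0.135 ] turn [0. 0. 0.]
```

View pics/t3c.png

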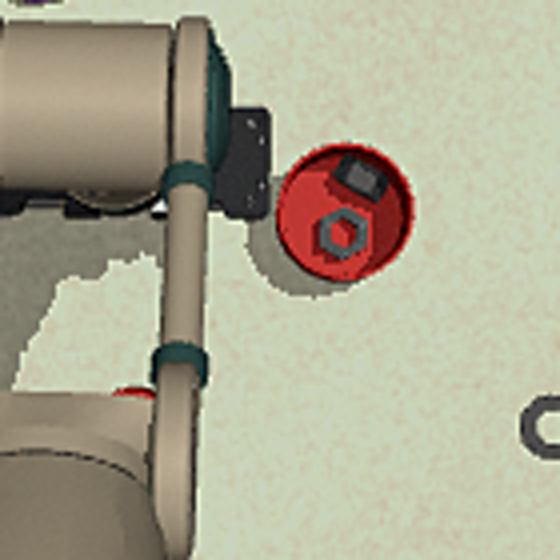

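Both nuts are in the wide tub, one flat and one on edge near the wall, well below the lid. The tub has not moved. Now I'll lift the bush.

```bash
python3 -m inch '{"delta_pos":[[0,0,0],[0,0,0],[0,0,-0.03],[0,0,-0.07],[0,0,-0.11],[0.02,0,-0.135],[0.06,0,-0.135],[0.1,-0.003,-0.135],[0.14,-0.0047,-0.135],[0.17,-0.0047,-0.135],[0.17,-0.0047,-0.135],[0.17,-0.0047,-0.135]],"turn":[[0,0,0],[0,0,0],[0,0,0],[0,0,0],[0,0,0],[0,0,0],[0,0,0],[0,0,0],[0,0,0],[0,0,0],[0,0,0],[0,0,0]],"fingers":[1,1,1,1,1,1,1,1,1,1,1,1]}';python3 to.py 437 63.5 80 180
python3 - <<'E'
from h import *
c=snap('side','s4');i=cv2.imread('pics/s4.png')[120:270,120:320];cv2.imwrite('pics/s4c.png',cv2.resize(cv2.convertScaleAbs(i,alpha=1.5),None,fx=4,fy=4,interpolation=2))
E
```

```text
clock: 11.8
position: [437.0, 63.3, 150.0]
ee_rot: [-180.0, 0.1, -180.0]
ft_force: [0.1, 0.4, -0.1]
finger_gap: 28.5
gripper_force: 30.0
t 11.8 d [0.0001 0.0002 0.07  ] turn [-0.     0.001  0.   ]
```

View pics/s4c.png

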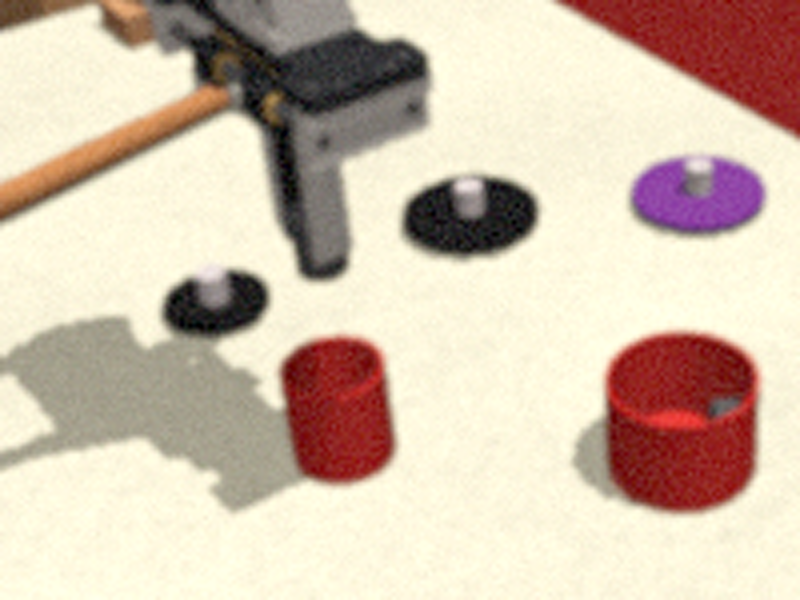

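```bash
python3 - <<'E'
from h import *
c=cal('side');f=lambda p:np.round((np.array(w2pix(c,p))-[120,120])*4)
print('TCP',f([437,63.3,150]),'bush bottom',f([437,63.3,135]),'front finger tip',f([437,48,150]),'mouth',f([437,63.5,66]), 'cam',-c['extrinsics'][:3,:3].T@c['extrinsics'][:3,3])
print(pix2w(c,203.6,212,66))
E
python3 - <<'E'
import cv2
i=cv2.imread('pics/s4.png')[165:200,180:220];cv2.imwrite('pics/s4d.png',cv2.resize(cv2.convertScaleAbs(i,alpha=2.5),None,fx=12,fy=12,interpolation=0))
E
```

```text
TCP [316. 248.] bush bottom [320. 270.] front finger tip [330. 260.] mouth [336. 368.] cam [ 117.54659039 -623.63574615  645.55842743]
[436.59420563  64.23903835  66.        ]
```

View pics/s4d.png

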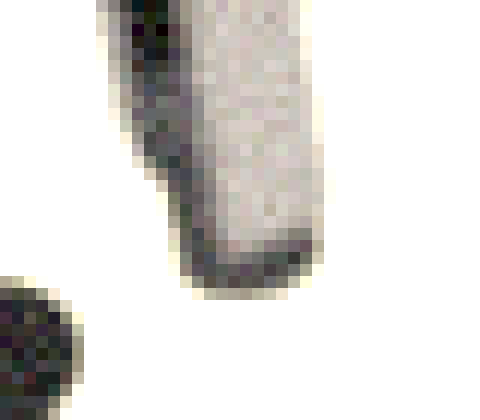

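The bush is held centred, its lower edge showing below the fingertips at full ~(200,188), as predicted. The tub mouth measures (437,64) in both cameras. Now lower and release just above the rim.

```bash
python3 -m inch '{"delta_pos":[[0,0.0005,0.03],[0,0.0005,0.06],[0,0.0005,0.075],[0,0.0005,0.0795],[0,0.0005,0.0795],[0,0.0005,0.0795],[0,0.0005,0.0795],[0,0.0005,0.0795],[0,0.0005,0.0795],[0,0.0005,0.06],[0,0.0005,0.02],[0,0.0005,0]],"turn":[[0,0,0],[0,0,0],[0,0,0],[0,0,0],[0,0,0],[0,0,0],[0,0,0],[0,0,0],[0,0,0],[0,0,0],[0,0,0],[0,0,0]],"fingers":[1,1,1,1,1,0,-0.2,-0.2,-0.2,-0.2,-0.2,-0.2]}'; python3 to.py 634 223.8 110 180
```

```text
clock: 13.05
position: [438.3, 63.9, 152.6]
ee_rot: [180.0, 0.2, -180.0]
ft_force: [0.4, -0.1, 0.1]
finger_gap: 56.4
gripper_force: 0.0
t 13.1 d [-0.1955  0.1599  0.0434] turn [0.    0.004 0.   ]
```

```bash
python3 - <<'E'
from h import *
c=cal('side');print(pix2w(c,237,166.3,33),pix2w(c,173,187.5,33))
E
python3 -m inch '{"delta_pos":[[-0.03,0.025,0],[-0.07,0.055,0],[-0.196,0.16,0.043],[-0.196,0.16,0.043],[-0.196,0.16,0.043],[-0.196,0.16,0.043],[-0.196,0.16,0.043],[-0.196,0.16,0.043],[-0.196,0.16,0.043]],"turn":[[0,0,0],[0,0,0],[0,0,0],[0,0,0],[0,0,0],[0,0,0],[0,0,0],[0,0,0],[0,0,0]],"fingers":[-0.2,-0.2,-0.2,-0.2,-0.2,-0.2,-0.2,-0.2,-0.2]}'; python3 to.py 634 224 15 180
python3 - <<'E'
from h import *
c=snap('side','s5');i=cv2.imread('pics/s5.png')[120:270,120:320];cv2.imwrite('pics/s5c.png',cv2.resize(cv2.convertScaleAbs(i,alpha=1.5),None,fx=4,fy=4,interpolation=2))
snap('top','t5')
E
```

```text
[635.89105012 225.18538913  33.        ] [446.17943047 247.23124078  33.        ]
clock: 13.95
position: [632.0, 223.0, 107.6]
ee_rot: [-180.0, -0.0, 180.0]
ft_force: [-0.2, 0.3, -0.4]
finger_gap: 56.6
gripper_force: 0.0
t 13.9 d [-0.002   0.001   0.0926] turn [-0. -0. -0.]
```

View pics/s5c.png

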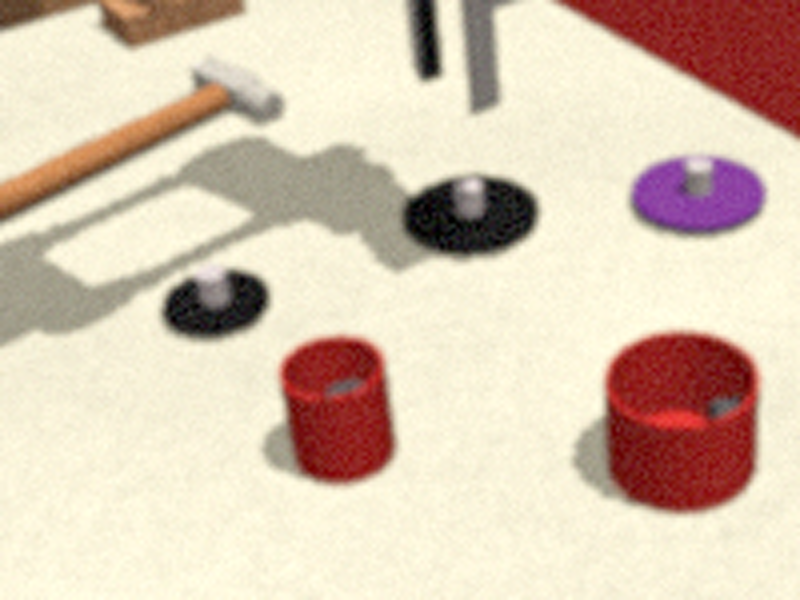

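The bush is in the narrow tub, which is upright. Wide lid knob is at ~(635,224.5) and the fingers are above it. Now grip it.

```bash
python3 -m inch '{"delta_pos":[[-0.003,0.0015,0.04],[-0.003,0.0015,0.07],[-0.003,0.0015,0.088],[-0.003,0.0015,0.0922],[-0.003,0.0015,0.0922],[-0.003,0.0015,0.0922],[-0.003,0.0015,0.0922],[-0.003,0.0015,0.0922],[-0.003,0.0015,0.0922],[-0.003,0.0015,0.0922],[-0.003,0.0015,0.0922],[-0.003,0.0015,0.0922]],"turn":[[0,0,0],[0,0,0],[0,0,0],[0,0,0],[0,0,0],[0,0,0],[0,0,0],[0,0,0],[0,0,0],[0,0,0],[0,0,0],[0,0,0]],"fingers":[-0.2,-0.2,-0.2,-0.2,-0.2,1,1,1,1,1,1,1]}'; python3 to.py 583.5 -72.2 160 180;python3 -c "print(__import__('plant').get_obs()['position'])"
```

```text
clock: 15.25
position: [636.2, 225.6, 15.1]
ee_rot: [180.0, 0.0, -180.0]
ft_force: [0.6, -0.6, 2.4]
finger_gap: 19.2
gripper_force: 30.0
t 15.2 d [ 0.0527 -0.2977 -0.1451] turn [0.    0.001 0.   ]
[636.21365999 225.59576568  15.06429988]
```

```bash
python3 -m inch '{"delta_pos":[[0,0,-0.02],[0,0,-0.05],[0,0,-0.09],[0,-0.01,-0.125],[0.005,-0.04,-0.145],[0.015,-0.08,-0.145],[0.022,-0.125,-0.145],[0.03,-0.17,-0.145],[0.038,-0.215,-0.145],[0.046,-0.255,-0.145],[0.052,-0.285,-0.145],[0.0527,-0.2977,-0.145]],"turn":[[0,0,0],[0,0,0],[0,0,0],[0,0,0],[0,0,0],[0,0,0],[0,0,0],[0,0,0],[0,0,0],[0,0,0],[0,0,0],[0,0,0]],"fingers":[1,1,1,1,1,1,1,1,1,1,1,1]}' && python3 -m inch '{"delta_pos":[[0,0,0.02],[0,0,0.05],[0,0,0.05]],"turn":[[0,0,0],[0,0,0],[0,0,0]],"fingers":[1,1,1]}'; python3 to.py 583.5 -72.2 76 180
python3 - <<'E'
from h import *
c=snap('side','s6');i=cv2.imread('pics/s6.png')[120:270,220:370];cv2.imwrite('pics/s6c.png',cv2.resize(cv2.convertScaleAbs(i,alpha=1.6),None,fx=4,fy=4,interpolation=2))
f=lambda p:np.round((np.array(w2pix(c,p))-[220,120])*4)
print('mouth',f([583.5,-72.2,66]),'disc c',f([583.5,-72.2,107]))
E
```

```text
clock: 16.45
position: [582.4, -74.9, 159.4]
ee_rot: [-180.0, -0.1, 179.8]
ft_force: [0.2, -0.3, -0.6]
finger_gap: 19.4
gripper_force: 30.0
clock: 16.75
position: [580.5, -70.9, 106.0]
ee_rot: [179.8, -0.5, -180.0]
ft_force: [-0.1, 0.3, -0.3]
finger_gap: 19.4
gripper_force: 30.0
t 16.8 d [-0.0032 -0.0014  0.03  ] turn [ 0.003 -0.008  0.   ]
mouth [281. 379.] disc c [281. 321.]
```

View pics/s6c.png

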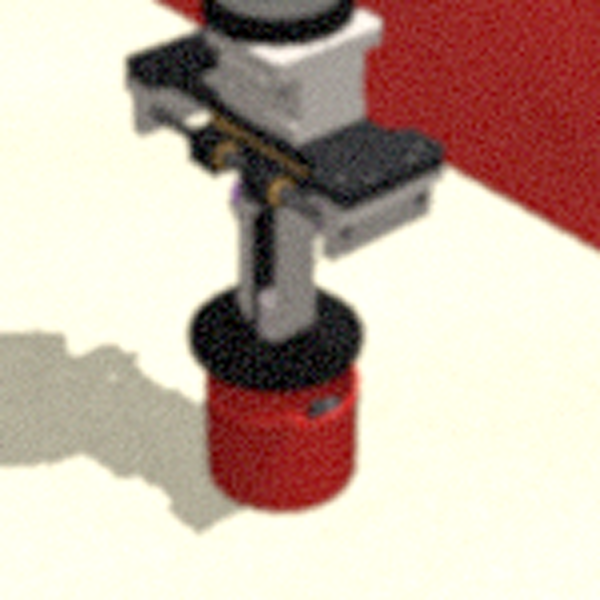

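The lid disc spans crop x 191–363 (centre 277) above the tub, which spans 207–357 (centre 282), so it is level and centred within about 2 mm. I'll let it settle, then lower it.

```bash
python3 -m inch '{"delta_pos":[[0,0,0],[0,0,0],[0,0,0.005]],"turn":[[0,0,0],[0,0,0],[0,0,0]],"fingers":[1,1,1]}'; python3 to.py 584 -72.2 78 180
```

```text
clock: 17.1
position: [585.0, -72.3, 106.4]
ee_rot: [-180.0, 0.2, -180.0]
ft_force: [-0.2, 0.5, -1.0]
finger_gap: 19.2
gripper_force: 30.0
t 17.1 d [0.0011 0.0001 0.0284] turn [-0.001  0.004  0.001]
```

```bash
python3 -m inch '{"delta_pos":[[0,0,0.01],[0,0,0.018],[0,0,0.023],[0,0,0.026],[0,0,0.028],[0,0,0.029],[0,0,0.029],[0,0,0.029]],"turn":[[0,0,0],[0,0,0],[0,0,0],[0,0,0],[0,0,0],[0,0,0],[0,0,0],[0,0,0]],"fingers":[1,1,1,1,1,1,1,1]}'
```

```text
clock: 17.9
position: [583.4, -72.3, 76.0]
ee_rot: [-180.0, 0.0, -180.0]
ft_force: [-0.7, 0.8, 2.2]
finger_gap: 19.2
gripper_force: 30.0
```

Contact at 2 N, at the seating height. Release, rise, then go to the narrow lid.

```bash
python3 -m inch '{"delta_pos":[[0,0,0],[0,0,0],[0,0,0],[0,0,0],[0,0,-0.02],[0,0,-0.05],[0,0,-0.08],[0,0,-0.08]],"turn":[[0,0,0],[0,0,0],[0,0,0],[0,0,0],[0,0,0],[0,0,0],[0,0,0],[0,0,0]],"fingers":[0.3,0,-0.2,-0.2,-0.2,-0.2,-0.2,-0.2]}'; python3 to.py 443 245.5 110 180
```

```text
clock: 18.7
position: [586.4, -73.0, 159.9]
ee_rot: [-179.9, 0.5, -180.0]
ft_force: [0.4, 0.7, 0.6]
finger_gap: 56.6
gripper_force: 0.0
t 18.7 d [0.1437 0.3186 0.0481] turn [-0.002  0.009  0.   ]
```

```bash
python3 -m inch '{"delta_pos":[[0.01,0.03,0],[0.03,0.07,0],[0.1405,0.318,0.045],[0.1405,0.318,0.045],[0.1405,0.318,0.045],[0.1405,0.318,0.045],[0.1405,0.318,0.045],[0.1405,0.318,0.045],[0.1405,0.318,0.045],[0.1405,0.318,0.045],[0.1405,0.318,0.045],[0.1405,0.318,0.045]],"turn":[[0,0,0],[0,0,0],[0,0,0],[0,0,0],[0,0,0],[0,0,0],[0,0,0],[0,0,0],[0,0,0],[0,0,0],[0,0,0],[0,0,0]],"fingers":[-0.2,-0.2,-0.2,-0.2,-0.2,-0.2,-0.2,-0.2,-0.2,-0.2,-0.2,-0.2]}'; python3 to.py 443.5 245.5 15 180
python3 - <<'E'
from h import *
c=snap('side','s7');i=cv2.imread('pics/s7.png')[120:270,120:320];cv2.imwrite('pics/s7c.png',cv2.resize(cv2.convertScaleAbs(i,alpha=1.6),None,fx=4,fy=4,interpolation=2))
E
```

```text
clock: 19.9
position: [443.5, 244.6, 110.7]
ee_rot: [-180.0, 0.0, 179.9]
ft_force: [0.2, 0.0, -0.4]
finger_gap: 56.3
gripper_force: 0.0
t 19.9 d [0.0001 0.0009 0.0957] turn [-0.     0.    -0.002]
```

View pics/s7c.png

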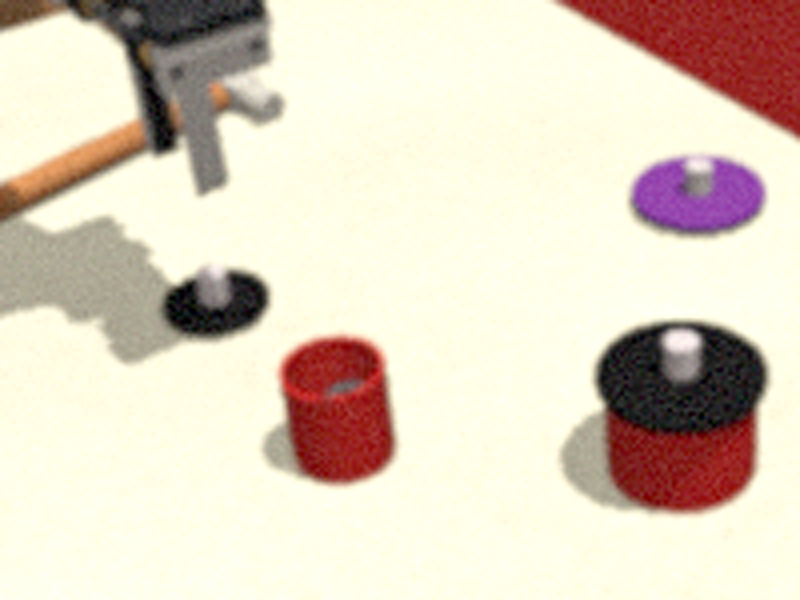

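The wide lid is seated flat and centred on its tub: crop disc 597–767 over tub 607–757. The narrow knob is at crop (212,285), below the fingers. Now grip it.

```bash
python3 -m inch '{"delta_pos":[[0,0.001,0.04],[0,0.001,0.07],[0,0.001,0.09],[0,0.001,0.0955],[0,0.001,0.0955],[0,0.001,0.0955],[0,0.001,0.0955],[0,0.001,0.0955],[0,0.001,0.0955],[0,0.001,0.0955],[0,0.001,0.0955],[0,0.001,0.0955]],"turn":[[0,0,0],[0,0,0],[0,0,0],[0,0,0],[0,0,0],[0,0,0],[0,0,0],[0,0,0],[0,0,0],[0,0,0],[0,0,0],[0,0,0]],"fingers":[-0.2,-0.2,-0.2,-0.2,-0.2,1,1,1,1,1,1,1]}'; python3 to.py 437 64 160 180
```

```text
clock: 21.15
position: [443.0, 246.8, 15.6]
ee_rot: [180.0, 0.0, -180.0]
ft_force: [-0.2, -0.7, 3.6]
finger_gap: 19.0
gripper_force: 30.0
t 21.1 d [ 0.006  -0.1828 -0.1445] turn [0.    0.001 0.   ]
```

```bash
python3 -m inch '{"delta_pos":[[0,0,-0.02],[0,0,-0.05],[0,0,-0.09],[0,-0.01,-0.125],[0.002,-0.04,-0.1445],[0.004,-0.08,-0.1445],[0.006,-0.12,-0.1445],[0.006,-0.155,-0.1445],[0.006,-0.175,-0.1445],[0.006,-0.182,-0.1445],[0.006,-0.182,-0.1445],[0.006,-0.182,-0.1445]],"turn":[[0,0,0],[0,0,0],[0,0,0],[0,0,0],[0,0,0],[0,0,0],[0,0,0],[0,0,0],[0,0,0],[0,0,0],[0,0,0],[0,0,0]],"fingers":[1,1,1,1,1,1,1,1,1,1,1,1]}' && python3 -m inch '{"delta_pos":[[0,0,0.02],[0,0,0.04],[0,0,0.055],[0,0,0.055],[0,0,0.055],[0,0,0.055]],"turn":[[0,0,0],[0,0,0],[0,0,0],[0,0,0],[0,0,0],[0,0,0]],"fingers":[1,1,1,1,1,1]}'; python3 to.py 437 64 76.5 180
python3 - <<'E'
from h import *
c=snap('side','s8');i=cv2.imread('pics/s8.png')[120:270,120:270];cv2.imwrite('pics/s8c.png',cv2.resize(cv2.convertScaleAbs(i,alpha=1.6),None,fx=4,fy=4,interpolation=2))
f=lambda p:np.round((np.array(w2pix(c,p))-[120,120])*4)
print('mouth',f([437,64,66]),'disc c',f([437,64,101]))
E
```

```text
clock: 22.35
position: [436.8, 65.4, 159.6]
ee_rot: [180.0, -0.0, -180.0]
ft_force: [0.2, 0.4, -0.6]
finger_gap: 19.1
gripper_force: 30.0
clock: 22.95
position: [437.7, 65.2, 105.4]
ee_rot: [180.0, 0.1, -179.9]
ft_force: [-0.4, -0.2, 0.5]
finger_gap: 19.3
gripper_force: 30.0
t 22.9 d [ 0.0007 -0.0012  0.0289] turn [0.    0.002 0.001]
mouth [335. 368.] disc c [327. 319.]
```

View pics/s8c.png

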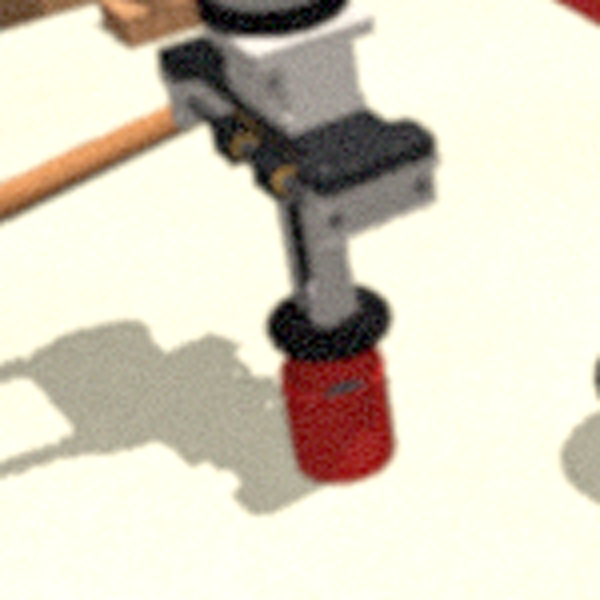

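The disc centre is at crop (329,323), against (327,319) predicted over the mouth, so it is within 2 mm and level. Now lower, release and retreat.

```bash
python3 -m inch '{"delta_pos":[[0,-0.0005,0.01],[0,-0.0005,0.018],[0,-0.0005,0.023],[0,-0.0005,0.026],[0,-0.0005,0.028],[0,-0.0005,0.0292],[0,-0.0005,0.0292],[0,-0.0005,0.0292]],"turn":[[0,0,0],[0,0,0],[0,0,0],[0,0,0],[0,0,0],[0,0,0],[0,0,0],[0,0,0]],"fingers":[1,1,1,1,1,1,1,1]}'
```

```text
clock: 23.8
position: [436.6, 64.1, 76.5]
ee_rot: [-180.0, -0.0, -180.0]
ft_force: [-3.9, 0.1, 9.3]
finger_gap: 19.0
gripper_force: 30.0
```

```bash
python3 -m inch '{"delta_pos":[[0,0,-0.001],[0,0,-0.001],[0,0,-0.001],[0,0,-0.001],[0,0,-0.02],[0,0,-0.05],[0,0,-0.08],[0,0,-0.11],[0,0.04,-0.12],[0,0.08,-0.12],[0,0.12,-0.12],[0,0.15,-0.12]],"turn":[[0,0,0],[0,0,0],[0,0,0],[0,0,0],[0,0,0],[0,0,0],[0,0,0],[0,0,0],[0,0,0],[0,0,0],[0,0,0],[0,0,0]],"fingers":[0.3,0,-0.2,-0.2,-0.2,-0.2,-0.2,-0.2,-0.2,-0.2,-0.2,-0.2]}' && python3 -m inch '{"delta_pos":[[0,0.05,0],[0,0.05,0],[0,0.05,0],[0,0.05,0]],"turn":[[0,0,0],[0,0,0],[0,0,0],[0,0,0]],"fingers":[-0.2,-0.2,-0.2,-0.2]}'
python3 - <<'E'
from h import *
c=snap('side','s9');t=snap('top','t9')
a=cv2.imread('pics/s9.png')[130:280,150:350];b=cv2.imread('pics/t9.png')[160:310,200:400]
cv2.imwrite('pics/f.png',cv2.resize(cv2.convertScaleAbs(np.vstack([a,b]),alpha=1.6),None,fx=2,fy=2,interpolation=2))
E
```

```text
clock: 25.0
position: [436.7, 216.2, 195.5]
ee_rot: [180.0, 0.0, -180.0]
ft_force: [-0.1, -0.6, 0.2]
finger_gap: 56.3
gripper_force: 0.0
clock: 25.4
position: [436.6, 263.3, 195.1]
ee_rot: [-179.9, -0.0, 180.0]
ft_force: [0.5, 0.4, 0.5]
finger_gap: 56.6
gripper_force: 0.0
```

View pics/f.png

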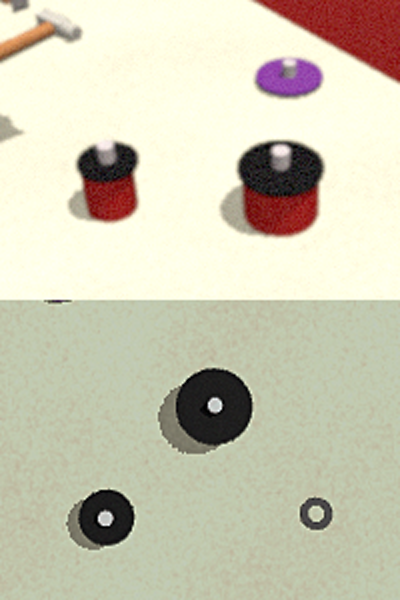

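Both lids sit flat and centred on upright tubs, with the discs at crop (108,161) and (281,167) from the side. The washer is unmoved at top (358,267).

```bash
python3 -c "from plant import job_done; print(job_done())"
```

```text
the job is handed in; nothing more can be done
None
```

I handed the job in at about 25 s: both nuts are in the wide tub, the bush is in the narrow tub, and each tub stands upright with its own black lid seated flat; the washer, hammer and brush were not touched.

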